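Load the pot shaker and set its speed dial

ROBOT

A 6-joint arm with a two-finger parallel gripper is mounted at the origin on a cart in front of the work surface, level with it; the furniture and walls round the work are solid. World frame = base frame: x ahead of the robot, y to its left, z up, the work surface at z = 0. Lengths are in mm, angles in rad, forces in N, time in s.
With the tool pointing down it reaches from about 400 to 925 mm from the base axis. Payload 12.5 kg.
Tool frame: the origin (TCP) lies midway between the tips of the shut fingers; the grasp point (between the pads) lies 19 mm behind it; z points along the fingers, y is the line along which they close (so a half turn about z gives the same grasp; the last joint's range is limited). The gripper opens to 95 mm and grips with 3 to 60 N. Pads are 20 mm wide; open, the fingers measure 119 mm over their backs; the gripper's body (75 mm by 180 mm) begins 59 mm behind the grasp point.
Start: joints at [1.104, 0.491, 1.559, -0, 1.092, -0.106], TCP at [220.625, 584.785, 193.061] pointing down, gripper open.
Joint ranges: [-3.1, 3.1], [-0.84, 2.19], [0.05, 2.79], [-1.13, 4.28], [0.06, 2.93], [-2.69, 2.69]. Speed limits (rad/s): [2.22, 2.22, 2.79, 3.14, 3.14, 3.14].

INTERFACE

Orientations are given as [roll, pitch, yaw] about the fixed x, y, z axes, in that order (R = Rz(yaw) Ry(pitch) Rx(roll)).
In Python, from cell import env gives the robot as it stands.
- The arm moves only by the shell command python3 -m inch 'ROWS'. ROWS is JSON, a list of rows, each a list of 7 numbers: the turn, a rotation vector about the tool's x, y, z in rad, then the shift along the tool's x, y, z in cm, then the closure, from -1 (fully open) to 1 (shut). A call has 1 to 20 rows; each row shifts and turns the commanded pose from where the row before left it, along the tool's axes as they then stand; what a row does not reach is not made up. A row lasts 1/8 s, in which the tool goes at most 62.5 mm and 10.7 degrees, less where a joint would pass 70% of its speed; a pose out of reach is approached as far as the arm can. A call with a gripper value outside its range is refused whole. The fingers move at their own pace and stop on an object; the grip force is fixed at half the most. Time passes only in rows, so rows that do not move let the fingers close. It gives the time, the measured TCP pose, the force, the opening and the grip force at its end, in the units of the state.
- env.state(): the state, without advancing time (a new reading comes with each control period).
- env.read_camera(name): name is "scene" or "top" or "wrist"; returns a dict with "img" (420x560x3 uint8, red, green, blue), "depth" (420x560 float32, mm along the optical axis (not along the pixel's ray), 0 where there is no reading), "fx", "fy", "cx", "cy" (pixels), "D" ([k1, k2, p1, p2, k3] as OpenCV has them; the pictures are not rectified), "position" and "orientation" of the camera in the world. Camera axes: x right, y down, z forward; pixel columns grow to the right and rows downward; lengths in mm; the calibration is good to about 2 mm. A picture is of the moment at which its call begins.
- env.job_done(): hands the job in; it is judged then, once.
Trained networks look in a picture, given as the dict that the camera call returned (one of the last four; its "shot" number tells which), for a name from the list of things; names that differ only in an ending like _2 or _b are one class to them, and where a whole thing is asked for, a point or a joint stands for the part that bears it (a point fixed in the world has none). Each returns a list of dicts, best first, with "score" (0 to 1); they miss things now and then, are a little off and sometimes report something else, mostly with a low value. They report only what shows in the picture. A call takes as long as a camera call. They do not tell look-alikes from the thing itself.
- env.find_in(picture, target): "centre" ([x, y, z] in mm, in the coordinates of the camera as it stood for that picture, good to about 4 mm: the middle of the surface that is visible of it).
- env.trace(picture, target): "mask" (420x560 bool, what is visible of it).
The state is a dict: "t": time; "joints": joint angles; "qvel": joint speeds; "tau": joint torques, N m; "eef_pos": TCP position; "tcp_rot": TCP orientation; "ft_force": force on the tool from outside, world axes, zero at the start; "moment": the same for the moment, N m; "opening": opening from 0.0 (shut) to 1.0 (fully open); "grip_force": force on a finger pad.
Only numpy, scipy, OpenCV 4.12 (cv2) and the standard library are available. Lean on these libraries where they do the work, as an engineer would, in place of code of your own. Each camera call takes 0.05 s, during which the arm holds its last target. There are 200 camera calls.

TASK

Get the pot shaker ready to run: stand the taller of the two glaze pots, lid up, right down in the shaker's cup and swing the hold-down arm over its lid until it stops. Then turn the speed dial to 7 on its 0 to 10 scale, and leave the shorter pot and the tools lying about where they are.

Things in the scene. Friction and masses are not known exactly. Their poses are not given: they have to be found in the camera images.
- tall_pot: the taller glaze pot: white plastic pot with white screw lid, 86 high, body 57 across, lid 58 across from 72 to 86 above its underside; origin at the centre of its underside, z up through the lid; 0.11 kg, grasp round the body or lid
- short_pot: the shorter glaze pot, same width, 74 high, green lid; not needed, leave it standing; origin at the centre of its underside
- shaker: pot shaker, a grey bench machine fixed to the table, 290 long (x) by 190 wide (y), flat top 70 above the table; origin under its centre on the table, its x axis points from the dial end (nearer the robot) to the cup end, y to its left, z up
- cup_floor (a point): centre of the cup's floor, 34 above the table and 36 below the machine's top, 40 along the shaker's x axis. The cup is a round well 64 across with a 3 chamfer; a flat rubber ring 104 across stands 3 above the machine's top around it. A pot stood fully down here has its origin at this point; the tall pot then reaches 120 above the table
- holdarm_pivot (a point): on the vertical pivot axis of the hold-down arm, at mid height of its bar (134 above the table), 75 from the cup's centre along the shaker's x axis; the nut on top reaches 144
- holdarm_tip (a point): free end of the hold-down arm, 119 from the pivot, at mid height of the bar. The arm is a level aluminium bar 18 wide, from 128 to 139 above the table, with a rubber pad 34 across under it (123 to 128 above the table), 75 from the pivot
- hold_arm (a joint): angle of the hold-down arm: 0 = closed, against its stop, the bar pointing along the shaker's -x with the pad over the cup's centre; up to 1.25 rad = swung out towards the shaker's -y side (the tip goes anticlockwise, seen from above, as the value grows). Stays where it is left, a stiff pivot that turns with 2 to 3 N at the tip
- dial_axis (a point): on the vertical axis of the speed dial, at the machine's top face (70 above the table), 78 along the shaker's -x axis
- dial_nose (a point): the pointed end of the dial's pointer (35 from the axis). The dial is a black knob: a round skirt 60 across up to 9 above the top face, on it an upright grip bar 13 wide and 54 long across the axis, from 9 to 29 above the top face, with a narrower nose at the pointing end and a white line along it
- speed_dial (a joint): speed dial, rad: 0 = mark 0, grows clockwise seen from above, 4.712 = mark 10. Marks are 27 degrees (0.4712 rad) apart; 0, 5 and 10 are longer, 0 has a dot. At 0 the pointer is 135 degrees anticlockwise (from above) of the shaker's +x axis, at 5 along +x, at 7 (3.299 rad) 54 degrees clockwise of +x. Stays where left; needs about 2 N at the bar's end
- brush_2: wooden brush 212 long lying on the table; leave it
- wood_rib: kidney-shaped wooden rib 96x61 lying on the table; leave it
Mind the look-alikes: they are no part of the job. Several things have the shape of the tall_pot; the one meant has the colours described above.

How it is judged (in metres and radians):
On the way, in this order (a step that is already met when the one before it is completed fails the run):
1. the taller pot stands fully down in the cup, lid up (horizontal distance between tall_pot and cup_floor below 0.008 m and z of tall_pot in the frame of cup_floor between -0.006 and 0.006 m and angle between tall_pot's own z axis and vertical below 0.12 rad), for 0.2 s.
2. the hold-down arm is over the seated pot, at its stop (all of step 1 and value of joint hold_arm below 0.1 rad), for 0.2 s.
At the end, for the whole second after the job is handed in: The taller pot stands at rest, upright (within 7 degrees) and fully down in the cup (within 8 mm of its centre and 6 mm of its floor), the hold-down arm is within 0.10 rad of its closed stop, and the speed dial stands at 7 within 0.12 rad (a quarter of a division) (all of step 2 and value of joint speed_dial between 3.179 and 3.419 rad and linear speed of tall_pot below 0.02 m/s); the robot touches nothing.
It fails at once if the shorter pot moved more than 30 mm or tipped (distance of short_pot from where it was at the start of the episode above 0.03 m or angle between short_pot's own z axis and vertical above 0.5 rad).
It fails at once if the brush or the wooden rib moved more than 40 mm (distance of any of brush_2, wood_rib from where it was at the start of the episode above 0.04 m).
It also fails if it takes over 61 s, if anything falls off the work surface, if the arm or the gripper's body presses on something with over 40 N, if the wrist force passes 120 N, or if a joint passes its speed limit or range.

## Working session

There is one attempt and no reset: what is moved stays moved. The work goes in short steps, Python scripts to look and compute and a shell command to move; the robot and the scene stay as the last step left them, time stands still between calls to the robot, and variables do not carry over. Pictures are saved under pics/ and viewed, at most 13 in all, crops included, and the job is handed in when it is done.

```bash
mkdir -p pics; cat > h.py <<'E'
import numpy as np, cv2
from cell import env
from scipy.spatial.transform import Rotation as R
def cam2w(p,P):
    o=np.array(p["orientation"],float)
    M=o if o.shape==(3,3) else R.from_euler('xyz',o).as_matrix()
    return np.asarray(P)@M.T+np.array(p["position"])
def cloud(p):
    v,u=np.mgrid[0:420,0:560]
    K=np.array([[p["fx"],0,p["cx"]],[0,p["fy"],p["cy"]],[0,0,1]])
    n=cv2.undistortPoints(np.stack([u,v],-1).reshape(-1,1,2).astype(np.float64),K,np.array(p["D"],float)).reshape(420,560,2)
    d=p["depth"]
    return cam2w(p,np.dstack([n[...,0]*d,n[...,1]*d,d]))
def save(p,n): cv2.imwrite("pics/"+n,p["img"][...,::-1])
E
python3 - <<'E'
from h import *
import pickle
s=env.state();print(s["t"],s["eef_pos"],s["tcp_rot"],s["opening"])
for c in("top","scene"):
    p=env.read_camera(c);save(p,c+"0.png");print(c,p["position"],p["orientation"])
    C=cloud(p);pickle.dump((p,C),open(c+".pkl","wb"))
    for t in("tall_pot","short_pot","shaker","holdarm_tip","holdarm_pivot","dial_nose","dial_axis","cup_floor","brush_2","wood_rib"):
        try: print(t,[(round(d["score"],2),cam2w(p,d["centre"]).round().tolist()) for d in env.find_in(p,t)[:4]])
        except Exception as e: print(t,e)
E
```

```text
0.0 [220.48346088 584.5360157  192.43606953] [-3.14045479e+00 -1.26490618e-04  2.78080997e+00] 1.0018277918113152
top [ 419.0239051    -2.80526679 1327.73652552] [-3.00638885  0.02424959 -1.56766022]
tall_pot [(0.87, [463.0, -212.0, 85.0]), (0.73, [435.0, -316.0, 85.0]), (0.71, [520.0, -331.0, 87.0])]
short_pot []
shaker [(0.69, [535.0, 311.0, 69.0])]
holdarm_tip [(0.54, [610.0, 231.0, 138.0])]
holdarm_pivot [(0.76, [531.0, 308.0, 67.0])]
dial_nose [(0.65, [461.0, 337.0, 78.0])]
dial_axis [(0.96, [531.0, 309.0, 68.0])]
cup_floor [(0.7, [533.0, 311.0, 72.0])]
brush_2 [(0.72, [421.0, -7.0, 12.0])]
wood_rib [(0.64, [742.0, -53.0, 7.0]), (0.57, [611.0, 230.0, 140.0]), (0.35, [464.0, 335.0, 76.0])]
scene [-318.1806077  -620.59624511  807.61743337] [-2.12926337  0.02388019 -0.96039751]
tall_pot [(0.9, [508.0, -347.0, 69.0]), (0.81, [418.0, -329.0, 64.0]), (0.7, [446.0, -224.0, 66.0])]
short_pot [(0.62, [586.0, -259.0, 59.0])]
shaker [(0.88, [511.0, 278.0, 73.0])]
holdarm_tip [(0.56, [603.0, 234.0, 141.0]), (0.24, [509.0, 277.0, 71.0])]
holdarm_pivot [(0.86, [513.0, 277.0, 73.0])]
dial_nose [(0.64, [455.0, 327.0, 81.0])]
dial_axis [(0.6, [517.0, 277.0, 68.0])]
cup_floor [(0.94, [510.0, 278.0, 73.0])]
brush_2 [(0.53, [424.0, -9.0, 5.0])]
wood_rib [(0.64, [737.0, -56.0, 8.0]), (0.46, [600.0, 236.0, 143.0])]
```

View pics/top0.png

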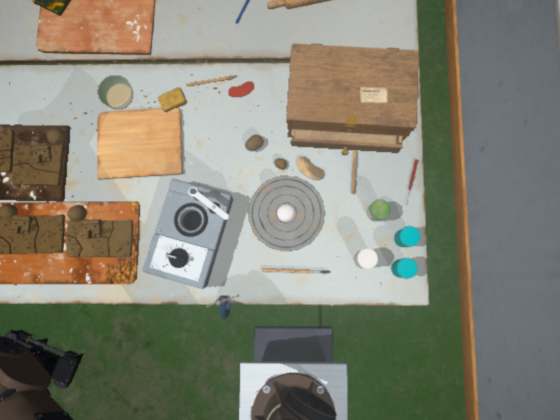

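View pics/scene0.png

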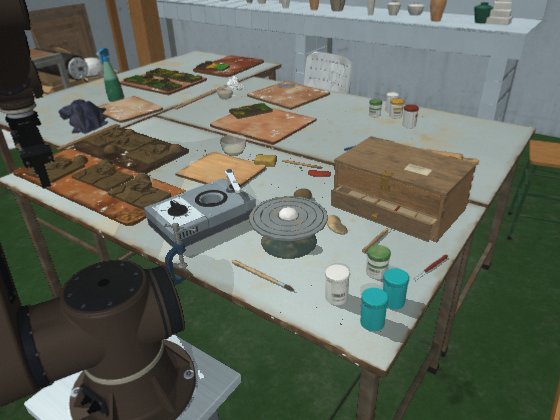

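The top view shows the white pot at pixel (367,258), with two teal look-alikes at (408,236) and (404,267) and the green short pot at (379,209). The shaker is around (188,235): arm swung out at (210,203), cup at (190,218) and dial at (179,258). Next I'll measure these precisely.

```bash
python3 - <<'E'
from h import *
import pickle
p,C=pickle.load(open("top.pkl","rb")); X,Y,Z=C[...,0],C[...,1],C[...,2]
def sel(x0,x1,y0,y1,z0,z1): return (X>x0)&(X<x1)&(Y>y0)&(Y<y1)&(Z>z0)&(Z<z1)
for n,b in dict(white=(410,510,-265,-165),green=(540,640,-310,-210),t1=(390,475,-365,-280),t2=(480,565,-380,-290)).items():
    m=sel(*b,60,110);q=C[m][:,:2].astype(np.float32);print(n,m.sum(),cv2.minEnclosingCircle(q),np.median(Z[m]))
m=sel(350,720,180,420,60,80);q=C[m][:,:2].astype(np.float32)
print("shaker",cv2.minAreaRect(q),np.median(Z[m]))
m=sel(350,720,150,420,120,160);q=C[m][:,:2].astype(np.float32);print("arm",m.sum(),cv2.minAreaRect(q),Z[m].max(),np.median(Z[m]))
m=sel(350,560,250,420,88,110);q=C[m][:,:2].astype(np.float32);print("dialbar",m.sum(),cv2.minAreaRect(q) if m.sum()>3 else 0)
m=sel(500,620,230,370,20,60);print("cup",m.sum(),cv2.minEnclosingCircle(C[m][:,:2].astype(np.float32)))
m=sel(420,760,-120,150,80,300);print("wheel",cv2.minEnclosingCircle(C[m][:,:2].astype(np.float32)),np.percentile(Z[m],[5,50,99]))
m=sel(600,960,-400,50,100,400);print("box",cv2.minAreaRect(C[m][:,:2].astype(np.float32)),Z[m].max())
a=cv2.resize(p["img"][165:300,130:245],None,fx=5,fy=4.4,interpolation=cv2.INTER_CUBIC)
a=cv2.resize(p["img"][165:300,130:245],None,fx=4.4,fy=4.4,interpolation=cv2.INTER_CUBIC)
cv2.imwrite("pics/shk.png",a[...,::-1])
E
```

```text
white 345 ((460.56658935546875, -214.2062530517578), 29.936922073364258) 86.29492514173535
green 330 ((605.7003173828125, -255.8384552001953), 30.381940841674805) 74.53357736452426
t1 364 ((433.39617919921875, -325.625), 30.047582626342773) 86.64755216789627
t2 356 ((525.10693359375, -337.536376953125), 29.88636589050293) 86.6970391981946
shaker ((524.2503662109375, 282.70892333984375), (258.0374450683594, 296.95941162109375), 74.427490234375) 70.50351566181143
arm 378 ((514.9030151367188, 198.5670166015625), (333.9755554199219, 81.65171813964844), 22.48297882080078) 147.53578519922394 139.25472710940187
dialbar 91 ((461.943115234375, 338.74786376953125), (59.737327575683594, 12.441675186157227), 76.35801696777344)
cup 337 ((575.3146362304688, 306.548828125), 32.5215950012207)
wheel ((591.9482421875, 19.202293395996094), 112.29187774658203) [ 92.53004436  96.7442754  116.6295993 ]
box ((779.9916381835938, -153.5299530029297), (402.18585205078125, 360.04437255859375), 89.96533966064453) 177.57940881726904
```

View pics/shk.png

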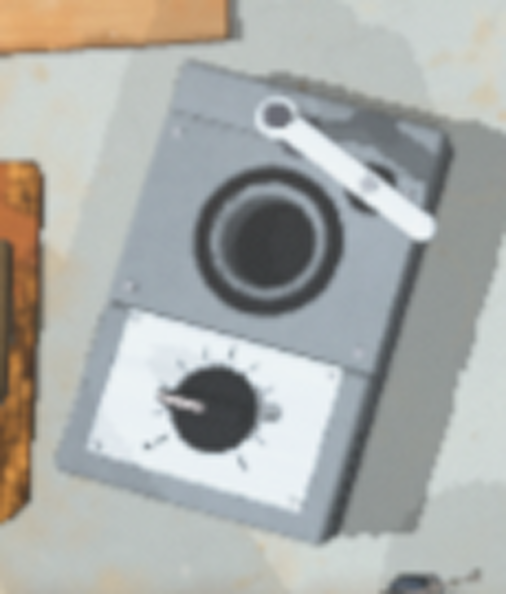

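```bash
cat >> h.py <<'E'
def go(*pts):
    "tool-frame shifts in cm from the present TCP through world points"
    s=env.state();M=R.from_euler('xyz',s["tcp_rot"]).as_matrix();a=np.array(s["eef_pos"])
    print(a.round(1),np.round(s["tcp_rot"],3),s["t"])
    for b in pts:
        d=(M.T@(np.array(b)-a))/10;print(b,"shift",d.round(2),"rows",int(np.ceil(np.linalg.norm(d)/6)));a=np.array(b)
E
python3 - <<'E'
from h import *
import pickle
from scipy import ndimage
for c in("top","scene"):
    p,C=pickle.load(open(c+".pkl","rb")); X,Y,Z=C[...,0],C[...,1],C[...,2]
    m=(abs(Z-70)<4)&(X>370)&(X<700)&(Y>190)&(Y<420)
    l,n=ndimage.label(ndimage.binary_opening(m,iterations=2));k=np.argmax(ndimage.sum(m,l,range(1,n+1)))+1
    r=cv2.minAreaRect(C[l==k][:,:2].astype(np.float32));print(c,r)
    m=(Z>126)&(Z<142)&(X>540)&(X<720)&(Y>150)&(Y<350)
    l,n=ndimage.label(m);k=np.argmax(ndimage.sum(m,l,range(1,n+1)))+1
    q=C[l==k];print("arm",(l==k).sum(),cv2.minAreaRect(q[:,:2].astype(np.float32)))
    m=(Z>141.5)&(Z<150)&(X>600)&(X<720)&(Y>150)&(Y<350);print("nut",m.sum(),C[m].mean(0))
go((500,310,350))
E
```

```text
top ((533.9253540039062, 306.199462890625), (88.68161010742188, 166.5752716064453), 8.626591682434082)
arm 295 ((612.4557495117188, 237.43536376953125), (140.55604553222656, 30.943788528442383), 51.35066223144531)
nut 58 [634.38857294 265.64250093 143.52688126]
scene ((558.712646484375, 308.6807556152344), (195.33837890625, 241.00181579589844), 73.94598388671875)
arm 147 ((608.3992309570312, 235.71800231933594), (135.6190185546875, 31.75963592529297), 50.13679504394531)
nut 36 [630.39404169 267.26571186 143.56452068]
[220.6 584.8 193.1] [3.141 0.    2.781] 1.1
(500, 310, 350) shift [-35.84 -15.85 -15.69] rows 8
```

```bash
python3 -m inch '[[0,0,0,-4.5,-2,-2,-1],[0,0,0,-4.5,-2,-2,-1],[0,0,0,-4.5,-2,-2,-1],[0,0,0,-4.5,-2,-2,-1],[0,0,0,-4.5,-2,-2,-1],[0,0,0,-4.5,-2,-2,-1],[0,0,0,-4.5,-2,-2,-1],[0,0,0,-4.3,-1.9,-1.7,-1],[0,0,0,0,0,0,-1],[0,0,0,0,0,0,-1]]'
python3 - <<'E'
from h import *
import pickle
p=env.read_camera("wrist");save(p,"w1.png");C=cloud(p);pickle.dump((p,C),open("w1.pkl","wb"));print(p["position"],p["orientation"])
for t in("shaker","holdarm_tip","dial_nose"):
    for d in env.find_in(p,t)[:2]:print(t,d["score"],cam2w(p,d["centre"]).round())
E
```

```text
t: 2.35
eef_pos: [499.1, 309.7, 349.7]
tcp_rot: [-3.141, -0.001, 2.78]
ft_force: [-0.2, -0.3, -0.0]
opening: 0.999
grip_force: 0.0
[428.33638645 337.01990256 541.56393134] [2.87045375e+00 9.33626862e-04 1.20993170e+00]
shaker 0.66 [524. 317.  74.]
holdarm_tip 0.78 [606. 236. 138.]
holdarm_tip 0.38 [452. 342.  78.]
dial_nose 0.6 [460. 340.  80.]
```

View pics/w1.png

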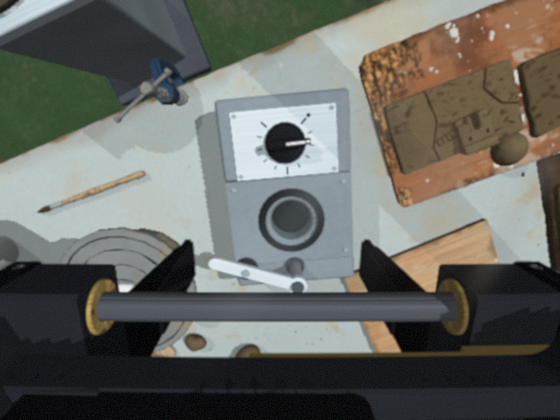

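The wrist view shows the whole shaker: cup at pixel (291,218), dial (285,142) with its nose to the right at (310,142), and the arm from pivot (297,286) to tip (214,264).

```bash
python3 - <<'E'
from h import *
import pickle
from scipy import ndimage
p,C=pickle.load(open("w1.pkl","rb")); X,Y,Z=C[...,0],C[...,1],C[...,2]
g=(p["depth"]>0)&(np.mgrid[0:420,0:560][0]<295)
def big(m,op=0):
    if op:m=ndimage.binary_opening(m,iterations=op)
    l,n=ndimage.label(m);k=np.argmax(ndimage.sum(m,l,range(1,n+1)))+1;return l==k
m=big(g&(abs(Z-70.5)<5)&(X>370)&(X<700)&(Y>200)&(Y<420),1)
print("top",m.sum(),np.median(Z[m]),cv2.minAreaRect(C[m][:,:2].astype(np.float32)))
m=big(g&(Z>124)&(Z<160)&(X>540)&(X<720)&(Y>150)&(Y<350))
print("arm",m.sum(),cv2.minAreaRect(C[m][:,:2].astype(np.float32)),np.median(Z[m]))
m=g&(Z>141.5)&(Z<160)&(X>600)&(X<720)&(Y>200)&(Y<350);print("nut",m.sum(),C[m].mean(0),C[m].max(0),C[m].min(0))
m=big(g&(Z>88)&(Z<105)&(X<520)&(X>400)&(Y>280)&(Y<400));print("bar",m.sum(),cv2.minAreaRect(C[m][:,:2].astype(np.float32)),np.median(Z[m]))
m=big(g&(Z>20)&(Z<66)&(X>530)&(X<620)&(Y>260)&(Y<350));q=C[m];print("hole",m.sum(),cv2.minEnclosingCircle(q[:,:2].astype(np.float32)),np.median(Z[m]))
# black ring: colour circle at top z
v=p["img"].max(2); m=g&(abs(Z-72)<5)&(X>510)&(X<640)&(Y>240)&(Y<370)&(v<75)
m=big(m);print("ring",m.sum(),cv2.minEnclosingCircle(C[m][:,:2].astype(np.float32)),cv2.fitEllipse(C[m][:,:2].astype(np.float32)))
m=big(g&(abs(Z-79)<5)&(X>400)&(X<510)&(Y>280)&(Y<400)&(v<90));print("skirt",m.sum(),cv2.minEnclosingCircle(C[m][:,:2].astype(np.float32)))
E
```

```text
top 18850 70.02299193914823 ((533.77001953125, 315.56005859375), (189.47299194335938, 289.3733825683594), 74.47470092773438)
arm 1537 ((610.9091796875, 239.16049194335938), (139.61903381347656, 33.014488220214844), 51.11804962158203) 138.651774402645
nut 120 [639.47141885 279.55992625 143.61062404] [652.1233677  293.19029474 146.1022552 ] [600.2349158  220.70367361 141.5153686 ]
bar 424 ((459.78851318359375, 341.1429138183594), (61.183475494384766, 13.172240257263184), 75.97474670410156) 98.42353422010822
hole 1292 ((573.3939208984375, 304.79229736328125), 33.208526611328125) 34.94806910074277
ring 758 ((572.09130859375, 305.29296875), 49.284645080566406) ((572.2373046875, 305.1325378417969), (90.1506118774414, 90.72239685058594), 155.30859375)
skirt 453 ((454.13531494140625, 336.71917724609375), 27.651988983154297)
```

```bash
python3 - <<'E'
from h import *
go((461,-214,260))
E
```

```text
[498.7 310.4 349.8] [-3.141 -0.     2.782] 2.55
(461, -214, 260) shift [-14.92 -50.41   8.99] rows 9
```

```bash
python3 -m inch '[[0,0,0,-1.5,-5,0.9,-1],[0,0,0,-1.5,-5,0.9,-1],[0,0,0,-1.5,-5,0.9,-1],[0,0,0,-1.5,-5,0.9,-1],[0,0,0,-1.5,-5,0.9,-1],[0,0,0,-1.5,-5,0.9,-1],[0,0,0,-1.5,-5,0.9,-1],[0,0,0,-1.5,-5,0.9,-1],[0,0,0,-1.5,-5,0.9,-1],[0,0,0,-1.4,-5.4,0.9,-1],[0,0,0,0,0,0,-1],[0,0,0,0,0,0,-1]]'
python3 - <<'E'
from h import *
p=env.read_camera("wrist");save(p,"w2.png");C=cloud(p);X,Y,Z=C[...,0],C[...,1],C[...,2]
m=(X>410)&(X<510)&(Y>-265)&(Y<-165)&(abs(Z-86)<8);q=C[m]
print(m.sum(),cv2.minEnclosingCircle(q[:,:2].astype(np.float32)),np.median(q[:,2]),np.percentile(q[:,:2],[1,99],axis=0),p["img"][m].mean(0))
for d in env.find_in(p,"tall_pot"):print(d["score"],cam2w(p,d["centre"]).round())
go((461,-214,54))
E
```

```text
t: 4.05
eef_pos: [461.0, -213.8, 259.9]
tcp_rot: [3.141, -0.0, 2.781]
ft_force: [0.6, 0.4, 0.6]
opening: 1.0
grip_force: 0.0
1999 ((458.7186584472656, -213.65911865234375), 29.987808227539062) 85.76507560360614 [[ 430.55024909 -241.20544618]
 [ 485.66083672 -185.9774758 ]] [208.28364182 209.7933967  205.37118559]
0.85 [ 426. -315.   88.]
0.75 [ 458. -213.   90.]
0.57 [ 519. -325.   87.]
[ 461.2 -213.3  260.3] [3.141 0.    2.782] 4.15
(461, -214, 54) shift [-0.   -0.08 20.63] rows 4
```

View pics/w2.png

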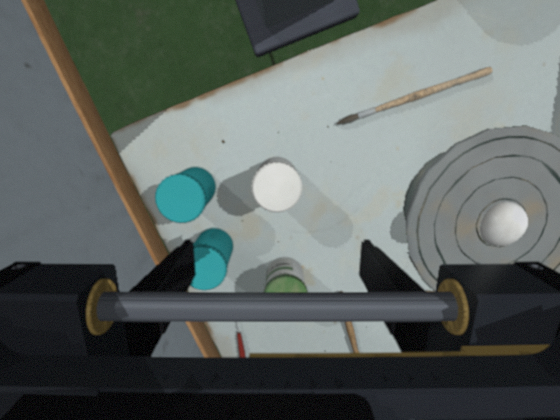

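The white pot is centred at pixel (277,187), between the jaws, and the teal pots are clear of the fingers. Descend and grasp.

```bash
python3 -m inch '[[0,0,0,0.12,-0.1,5,-1],[0,0,0,0,0,5,-1],[0,0,0,0,0,4,-1],[0,0,0,0,0,3,-1],[0,0,0,0,0,2,-1],[0,0,0,0,0,1.6,-1],[0,0,0,0,0,0,-1],[0,0,0,0,0,0,1],[0,0,0,0,0,0,1],[0,0,0,0,0,0,1],[0,0,0,0,0,0,1],[0,0,0,0,0,0,1],[0,0,0,0,0,0,1]]'
python3 - <<'E'
from h import *
go((459.5,-213.8,230),(572.2,304.9,230))
E
```

```text
t: 5.78
eef_pos: [459.6, -215.0, 54.2]
tcp_rot: [3.141, 0.0, 2.781]
ft_force: [1.0, 0.9, 3.3]
opening: 0.589
grip_force: 30.0
[ 459.6 -215.    54.2] [3.141 0.    2.781] 5.775
(459.5, -213.8, 230) shift [  0.05   0.12 -17.58] rows 3
(572.2, 304.9, 230) shift [ 7.77 52.51  0.  ] rows 9
```

```bash
python3 -m inch '[[0,0,0,0,0,-2,1],[0,0,0,0,0,-5,1],[0,0,0,0,0,-5.5,1],[0,0,0,0.3,2,-5,1],[0,0,0,0.74,5,0,1],[0,0,0,0.74,5,0,1],[0,0,0,0.74,5,0,1],[0,0,0,0.74,5,0,1],[0,0,0,0.74,5,0,1],[0,0,0,0.74,5,0,1],[0,0,0,0.74,5,0,1],[0,0,0,0.74,5,0,1],[0,0,0,0.74,5,0,1],[0,0,0,0.8,5.6,0,1],[0,0,0,0,0,0,1],[0,0,0,0,0,0,1],[0,0,0,0,0,0,1]]'
python3 - <<'E'
from h import *
p=env.read_camera("wrist");save(p,"w3.png");C=cloud(p);X,Y,Z=C[...,0],C[...,1],C[...,2]
s=env.state();t=np.array(s["eef_pos"]);print(t,s["grip_force"])
m=(abs(X-t[0])<60)&(abs(Y-t[1])<60)&(abs(Z-t[2]-32)<8)&(p["img"].min(2)>110)
print(m.sum(),C[m].mean(0),np.percentile(C[m],[1,99],axis=0),cv2.minEnclosingCircle(C[m][:,:2].astype(np.float32)))
q=C[m];A=np.c_[q[:,:2]-q[:,:2].mean(0),np.ones(len(q))];print("tilt",np.linalg.lstsq(A,q[:,2],rcond=None)[0])
go((572.2,304.9,125),(572.2,304.9,90))
E
```

```text
t: 7.9
eef_pos: [572.5, 303.4, 229.2]
tcp_rot: [-3.141, -0.0, 2.78]
ft_force: [-0.4, -0.2, -1.7]
opening: 0.587
grip_force: 30.0
[572.61185815 303.36117086 229.28193851] 29.972145386855118
7246 [566.35265708 306.23565541 260.67727318] [[543.27809337 277.57845062 255.2881739 ]
 [591.87012706 331.55236943 262.32127801]] ((572.023681640625, 303.9078369140625), 30.190467834472656)
tilt [ 2.02433309e-02 -1.28308652e-03  2.60677273e+02]
[572.6 303.4 229.3] [3.142 0.    2.779] 7.95
(572.2, 304.9, 125) shift [ 0.09  0.13 10.43] rows 2
(572.2, 304.9, 90) shift [ 0.  -0.   3.5] rows 1
```

View pics/w3.png

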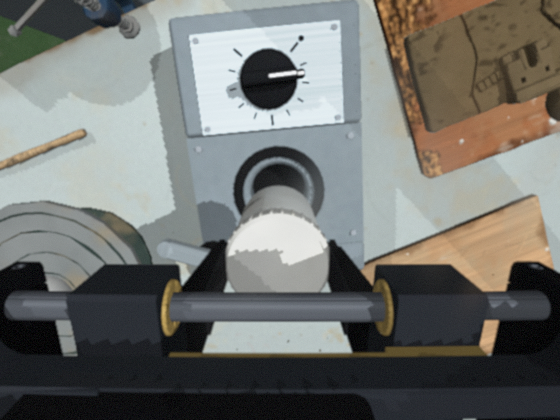

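The pot is held upright with its lid at pixel (278,255), and the cup below at (280,185) is empty and clear. Lower it in.

```bash
python3 -m inch '[[0,0,0,0.02,0.11,4,1],[0,0,0,0,0,4,1],[0,0,0,0,0,1.5,1],[0,0,0,0,0,0,1],[0,0,0,0,0,0.7,1],[0,0,0,0,0,0.7,1],[0,0,0,0,0,0.7,1],[0,0,0,0,0,0,1]]'
```

```text
t: 8.95
eef_pos: [572.5, 305.6, 112.5]
tcp_rot: [-3.141, -0.001, 2.781]
ft_force: [-0.1, 1.1, -0.6]
opening: 0.59
grip_force: 30.0
```

```bash
python3 -m inch '[[0,0,0,0,-0.05,0.7,1],[0,0,0,0,0,0.6,1],[0,0,0,0,0,0.5,1],[0,0,0,0,0,0.3,1],[0,0,0,0,0,0.2,1],[0,0,0,0,0,0.1,1],[0,0,0,0,0,0,1]]'
```

```text
t: 9.82
eef_pos: [572.6, 305.2, 89.1]
tcp_rot: [3.141, 0.0, 2.781]
ft_force: [-0.2, 0.4, -1.2]
opening: 0.591
grip_force: 30.0
```

```bash
python3 -m inch '[[0,0,0,0,0,0.1,1],[0,0,0,0,0,0,-1],[0,0,0,0,0,0,-1],[0,0,0,0,0,0,-1],[0,0,0,0,0,0,-1],[0,0,0,0,0,-3,-1],[0,0,0,0,0,-4,-1],[0,0,0,0,0,-5,-1],[0,0,0,0,0,-2.5,-1],[0,0,0,0,0,0,-1]]'
python3 - <<'E'
from h import *
p=env.read_camera("wrist");C=cloud(p);X,Y,Z=C[...,0],C[...,1],C[...,2]
m=(abs(X-572)<45)&(abs(Y-305)<45)&(abs(Z-120)<10)&(p["img"].min(2)>110)
q=C[m];print(m.sum(),np.median(q[:,2]),cv2.minEnclosingCircle(q[:,:2].astype(np.float32)))
A=np.c_[q[:,:2]-q[:,:2].mean(0),np.ones(len(q))];print("tilt",np.linalg.lstsq(A,q[:,2],rcond=None)[0])
P=np.array([644.6,284.7]);pts=[]
for v,h in((66.6,37),(66.6,15),(60,12),(45,12),(30,12),(15,12),(5,12),(0,12)):
    a=np.radians(164.5+v);u=np.array([np.cos(a),np.sin(a)]);n=np.array([-u[1],u[0]])
    b=P+105*u+(9+h)*n
    if not pts:pts.append((*b.round(1),215))
    pts.append((*b.round(1),129))
go(*pts)
E
```

```text
t: 11.08
eef_pos: [573.1, 305.4, 234.9]
tcp_rot: [3.139, 0.003, 2.781]
ft_force: [0.2, -0.0, -1.0]
opening: 0.998
grip_force: 0.0
2759 119.82537132866236 ((571.7923583984375, 306.44488525390625), 30.094308853149414)
tilt [ 1.09922082e-02 -6.80186513e-03  1.19662220e+02]
[572.5 305.1 233.1] [3.141e+00 1.000e-03 2.781e+00] 11.125
(np.float64(614.5), np.float64(174.1), 215) shift [ -8.55 -10.78   1.81] rows 3
(np.float64(614.5), np.float64(174.1), 129) shift [ 0.  -0.   8.6] rows 2
(np.float64(597.3), np.float64(187.9), 129) shift [ 2.1   0.68 -0.  ] rows 1
(np.float64(584.4), np.float64(196.1), 129) shift [ 1.5   0.31 -0.  ] rows 1
(np.float64(563.6), np.float64(214.7), 129) shift [ 2.6   1.01 -0.  ] rows 1
(np.float64(548.2), np.float64(238.1), 129) shift [ 2.27  1.65 -0.  ] rows 1
(np.float64(539.4), np.float64(264.6), 129) shift [1.76 2.17 0.  ] rows 1
(np.float64(537.5), np.float64(283.2), 129) shift [0.83 1.67 0.  ] rows 1
(np.float64(537.8), np.float64(292.5), 129) shift [0.3  0.88 0.  ] rows 1
```

The pot is seated: lid at 120 mm, upright. Now I'll shut the fingers and sweep the arm in.

```bash
python3 -m inch '[[0,0,0,-2.85,-3.6,0.6,1],[0,0,0,-2.85,-3.6,0.6,1],[0,0,0,-2.85,-3.6,0.6,1],[0,0,0,0,0,0,1],[0,0,0,0,0,0,1],[0,0,0,0,0,4,1],[0,0,0,0,0,3.5,1],[0,0,0,0,0,1.1,1],[0,0,0,0,0,0,1],[0,0,0,1,0.35,0,1],[0,0,0,1.1,0.33,0,1],[0,0,0,0.75,0.15,0,1],[0,0,0,0.75,0.16,0,1],[0,0,0,0,0,0,1]]'
```

```text
t: 12.88
eef_pos: [583.9, 196.2, 129.3]
tcp_rot: [3.141, 0.0, 2.781]
ft_force: [-0.9, 0.1, 0.2]
opening: 0.005
grip_force: 0.0
```

```bash
python3 -m inch '[[0,0,0,0.87,0.33,0,1],[0,0,0,0.87,0.34,0,1],[0,0,0,0.86,0.34,0,1],[0,0,0,0.76,0.55,0,1],[0,0,0,0.76,0.55,0,1],[0,0,0,0.75,0.55,0,1],[0,0,0,0.59,0.72,0,1],[0,0,0,0.59,0.72,0,1],[0,0,0,0.58,0.73,0,1],[0,0,0,0,0,0,1]]'
python3 - <<'E'
from h import *
p=env.read_camera("wrist");save(p,"w4.png")
E
```

```text
t: 14.12
eef_pos: [539.0, 265.1, 129.0]
tcp_rot: [3.142, -0.0, 2.782]
ft_force: [-0.5, 0.5, -0.2]
opening: 0.008
grip_force: 0.0
```

View pics/w4.png

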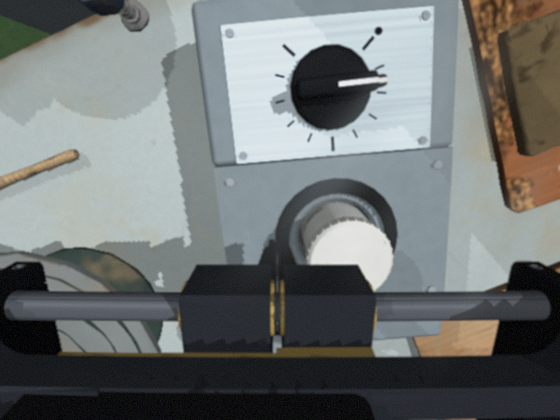

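The pot is seated at (345,250); the gripper hides the bar. I'll continue to the stop, checking the arm with the other cameras.

```bash
python3 -m inch '[[0,0,0,0.41,0.83,0,1],[0,0,0,0.42,0.84,0,1],[0,0,0,0,0,0,1]]'
python3 - <<'E'
from h import *
for c in("scene","top"):
    p=env.read_camera(c);save(p,c+"1.png");C=cloud(p);X,Y,Z=C[...,0],C[...,1],C[...,2]
    for d in env.find_in(p,"holdarm_tip")[:2]:print(c,d["score"],cam2w(p,d["centre"]).round())
    m=(Z>130)&(Z<142)&(X>510)&(X<700)&(Y>150)&(Y<350);print(m.sum())
    if c=="scene": cv2.imwrite("pics/s1c.png",cv2.resize(p["img"][140:280,110:290],None,fx=4,fy=4)[...,::-1])
E
```

```text
t: 14.55
eef_pos: [537.3, 283.7, 129.0]
tcp_rot: [3.141, -0.0, 2.782]
ft_force: [-0.0, 0.1, -0.2]
opening: 0.004
grip_force: 0.0
scene 0.72 [605. 238. 140.]
140
top 0.75 [609. 228. 138.]
260
```

View pics/s1c.png

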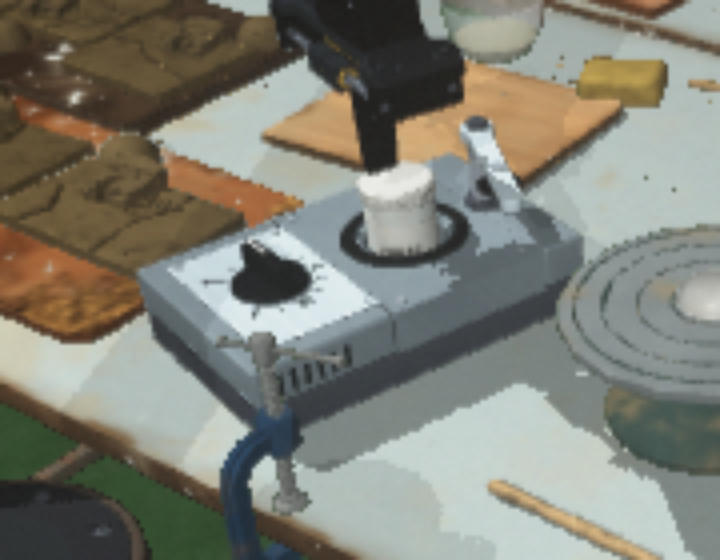

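The arm hasn't moved (nut at crop (478,125), tip at (515,205)), so the finger missed the bar. I need the fingertip's true position.

```bash
python3 - <<'E'
from h import *
s=env.state();print(s["eef_pos"])
p=env.read_camera("scene");C=cloud(p)
K=np.array([[p["fx"],0,p["cx"]],[0,p["fy"],p["cy"]],[0,0,1]])
o=np.array(p["orientation"],float);M=o if o.shape==(3,3) else R.from_euler('xyz',o).as_matrix()
def proj(w):
    c=(np.array(w,float)-p["position"])@M
    return cv2.projectPoints(c.reshape(1,1,3),np.zeros(3),np.zeros(3),K,np.array(p["D"],float))[0].ravel()
for n,w in dict(tcp=s["eef_pos"],lid=(572,305,120),piv=(644.6,284.7,139),tip=(570,192,139),dial=(458.6,336.5,70)).items():
    u=proj(w);print(n,((u-[110,140])*4).round())
X,Y,Z=C[...,0],C[...,1],C[...,2]
m=(X>480)&(X<620)&(Y>220)&(Y<360)&(Z>122)&(p["img"].max(2)<70);l=np.argsort(Z[m])[:8];print(m.sum(),C[m][l].round())
m=(Z>132)&(Z<150)&(X>540)&(X<720)&(Y>150)&(Y<350)&(p["img"].min(2)>90);q=C[m];print(q.round()[::6])
E
```

```text
[537.39583827 282.91328453 129.03188728]
tcp [384. 195.]
lid [395. 179.]
piv [474. 127.]
tip [503. 197.]
dial [269. 287.]
1774 [[598. 236. 127.]
 [583. 223. 128.]
 [589. 236. 128.]
 [587. 226. 129.]
 [595. 237. 129.]
 [588. 223. 129.]
 [584. 228. 129.]
 [588. 231. 130.]]
[[649. 294. 144.]
 [648. 272. 144.]
 [641. 275. 142.]
 [634. 282. 140.]
 [652. 273. 135.]
 [634. 270. 140.]
 [626. 266. 141.]
 [620. 262. 141.]
 [619. 261. 138.]
 [612. 254. 140.]
 [609. 252. 138.]
 [619. 236. 139.]
 [609. 227. 142.]
 [600. 220. 145.]
 [597. 221. 143.]
 [591. 216. 143.]
 [591. 217. 139.]
 [584. 211. 141.]
 [583. 210. 139.]
 [575. 203. 141.]
 [574. 203. 138.]
 [581. 185. 140.]
 [574. 183. 141.]
 [569. 179. 141.]
 [571. 181. 136.]]
```

```bash
python3 - <<'E'
from h import *
P=np.array([644.6,284.7]);s=env.state();a=np.array(s["eef_pos"]);pts=[(a[0],a[1],200)]
for v,h in((66.6,37),(66.6,15),(60,12),(45,12),(30,12),(15,12),(5,12),(0,12)):
    t=np.radians(164.5+v);u=np.array([np.cos(t),np.sin(t)]);n=np.array([-u[1],u[0]])
    b=(P+111*u+(9+h)*n).round(1)
    if len(pts)==1:pts.append((*b,200))
    pts.append((*b,113))
go(*pts)
E
```

```text
[537.4 282.9 129. ] [ 3.142 -0.     2.781] 14.8
(np.float64(537.4299461418741), np.float64(282.86044572143953), 200) shift [ 0.   0.  -7.1] rows 2
(np.float64(610.7), np.float64(169.4), 200) shift [-10.86  -8.03  -0.  ] rows 3
(np.float64(610.7), np.float64(169.4), 113) shift [-0.  -0.   8.7] rows 2
(np.float64(593.6), np.float64(183.2), 113) shift [2.09 0.69 0.  ] rows 1
(np.float64(580.1), np.float64(191.9), 113) shift [1.57 0.34 0.  ] rows 1
(np.float64(558.3), np.float64(211.8), 113) shift [2.74 1.09 0.  ] rows 1
(np.float64(542.4), np.float64(236.6), 113) shift [2.36 1.76 0.  ] rows 1
(np.float64(533.4), np.float64(264.7), 113) shift [1.83 2.31 0.  ] rows 1
(np.float64(531.6), np.float64(284.3), 113) shift [0.86 1.77 0.  ] rows 1
(np.float64(532.0), np.float64(294.1), 113) shift [0.31 0.93 0.  ] rows 1
```

```bash
python3 -m inch '[[0,0,0,0,0,-3.5,1],[0,0,0,0,0,-3.6,1],[0,0,0,-3.62,-2.68,0,1],[0,0,0,-3.62,-2.68,0,1],[0,0,0,-3.62,-2.67,0,1],[0,0,0,0,0,0,1],[0,0,0,0,0,4,1],[0,0,0,0,0,3.5,1],[0,0,0,0,0,1.2,1],[0,0,0,0,0,0,1],[0,0,0,1,0.35,0,1],[0,0,0,1.1,0.34,0,1],[0,0,0,0.78,0.17,0,1],[0,0,0,0.79,0.17,0,1],[0,0,0,0.91,0.36,0,1]]'
python3 - <<'E'
from h import *
p=env.read_camera("scene");cv2.imwrite("pics/s2c.png",cv2.resize(p["img"][140:280,110:290],None,fx=4,fy=4)[...,::-1])
E
```

```text
t: 16.68
eef_pos: [572.6, 199.1, 113.4]
tcp_rot: [3.141, 0.001, 2.781]
ft_force: [3.0, -0.6, 0.7]
opening: 0.005
grip_force: 1.3
```

View pics/s2c.png

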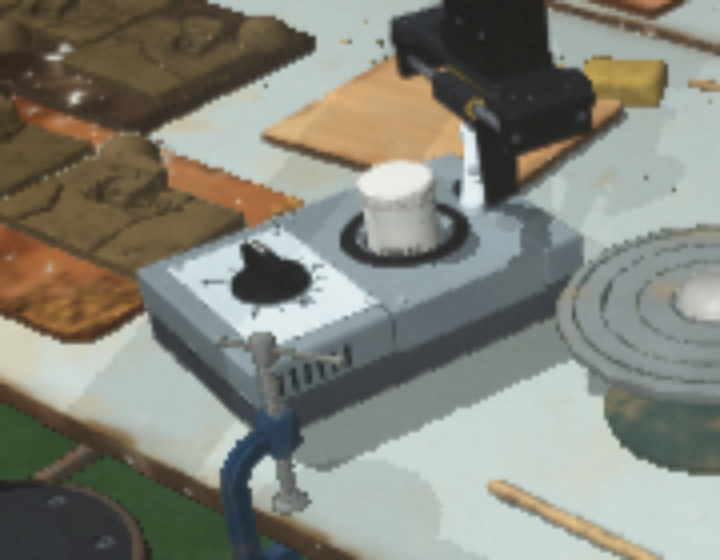

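The finger at (500,190) is now against the bar and swinging it, with about 3 N. Continue.

```bash
python3 -m inch '[[0,0,0,0.91,0.36,0,1],[0,0,0,0.92,0.37,0,1],[0,0,0,0.79,0.58,0,1],[0,0,0,0.79,0.59,0,1],[0,0,0,0.78,0.59,0,1],[0,0,0,0.61,0.77,0,1],[0,0,0,0.61,0.77,0,1],[0,0,0,0.61,0.77,0,1],[0,0,0,0,0,0,1]]'
```

```text
t: 17.85
eef_pos: [532.8, 265.7, 112.9]
tcp_rot: [3.142, -0.001, 2.782]
ft_force: [0.6, -0.6, 0.7]
opening: 0.003
grip_force: 0.0
```

```bash
python3 -m inch '[[0,0,0,0.43,0.88,0,1],[0,0,0,0.43,0.89,0,1],[0,0,0,0,0,0,1]]'
python3 - <<'E'
from h import *
for c in("scene","top"):
    p=env.read_camera(c);C=cloud(p)
    X,Y,Z=C[...,0],C[...,1],C[...,2]
    m=(Z>131)&(Z<142)&(X>500)&(X<700)&(Y>220)&(Y<350)&(p["img"].min(2)>110);q=C[m]
    if m.sum()>10:print(c,m.sum(),cv2.minAreaRect(q[:,:2].astype(np.float32)))
    m=(Z>112)&(Z<124)&(abs(X-572)<45)&(abs(Y-305)<45)&(p["img"].min(2)>110)
    if m.sum()>10:print("lid",m.sum(),cv2.minEnclosingCircle(C[m][:,:2].astype(np.float32)),np.median(Z[m]))
E
```

```text
t: 18.23
eef_pos: [531.4, 285.4, 113.0]
tcp_rot: [3.141, -0.0, 2.781]
ft_force: [-0.1, -0.3, -0.3]
opening: 0.006
grip_force: 0.0
scene 138 ((587.314697265625, 287.0928955078125), (31.497440338134766, 140.3840789794922), 81.33177185058594)
lid 64 ((570.32861328125, 302.44134521484375), 29.52768898010254) 118.61497022364529
top 94 ((629.1619262695312, 283.2234191894531), (57.10560989379883, 26.526100158691406), 0.61433345079422)
```

```bash
python3 -m inch '[[0,0,0,0.15,0.45,0,1],[0,0,0,0.12,0.4,0,1],[0,0,0,0,0,0,1]]'
```

```text
t: 18.7
eef_pos: [532.0, 293.7, 113.0]
tcp_rot: [3.141, -0.0, 2.781]
ft_force: [0.2, -0.8, 0.8]
opening: 0.004
grip_force: 0.0
```

```bash
python3 -m inch '[[0,0,0,0.05,0.2,0,1],[0,0,0,0.05,0.2,0,1]]'
```

```text
t: 18.95
eef_pos: [532.5, 297.5, 113.0]
tcp_rot: [-3.142, 0.0, 2.781]
ft_force: [0.6, -1.6, 0.1]
opening: 0.007
grip_force: 0.6
```

```bash
python3 -m inch '[[0,0,0,0.05,0.2,0,1],[0,0,0,0,0,0,1]]'
```

```text
t: 19.2
eef_pos: [532.7, 299.8, 113.1]
tcp_rot: [3.141, -0.0, 2.781]
ft_force: [-0.6, 0.5, 0.1]
opening: 0.002
grip_force: 0.0
```

```bash
python3 -m inch '[[0,0,0,0.05,0.2,0,1],[0,0,0,0,0,0,1]]'
```

```text
t: 19.45
eef_pos: [532.9, 301.5, 113.0]
tcp_rot: [-3.141, 0.0, 2.781]
ft_force: [0.1, -2.6, 1.2]
opening: 0.002
grip_force: 1.2
```

```bash
python3 -m inch '[[0,0,0,0.05,0.2,0,1],[0,0,0,0,0,0,1]]'
python3 - <<'E'
from h import *
for c in("scene","top","wrist"):
    p=env.read_camera(c);C=cloud(p)
    X,Y,Z=C[...,0],C[...,1],C[...,2]
    m=(Z>132)&(Z<142)&(X>500)&(X<635)&(Y>240)&(Y<350)&(p["img"].min(2)>110);q=C[m][:,:2].astype(np.float32)
    if m.sum()>10:
        f=cv2.fitLine(q,cv2.DIST_HUBER,0,.01,.01).ravel();print(c,m.sum(),f,np.degrees(np.arctan2(f[1],f[0])),cv2.minAreaRect(q))
E
```

```text
t: 19.7
eef_pos: [533.0, 301.9, 113.0]
tcp_rot: [-3.138, -0.0, 2.781]
ft_force: [1.0, -12.4, 2.4]
opening: 0.002
grip_force: 6.1
scene 112 [ 9.5935899e-01 -2.8218842e-01  5.9094849e+02  2.9277325e+02] -16.390858 ((578.705322265625, 300.2364807128906), (21.85764503479004, 117.87101745605469), 74.08628845214844)
top 99 [ 9.9042839e-01 -1.3802759e-01  6.0801917e+02  2.9288843e+02] -7.9337273 ((608.376220703125, 294.6190185546875), (17.83163833618164, 58.830345153808594), 74.61895751953125)
wrist 774 [9.7686750e-01 2.1384552e-01 5.3028174e+02 3.1881479e+02] 12.347805 ((530.6513061523438, 317.8086853027344), (16.920005798339844, 17.873319625854492), 70.66869354248047)
```

The arm is at its stop: 12 N, with the bar along the shaker's x axis. Back off and go to the dial, turning the wrist for the bar.

```bash
python3 -m inch '[[0,0,0,-0.3,-1,0,1],[0,0,0,-0.5,-1.5,0,1],[0,0,0,0,0,-4,1],[0,0,0,0,0,-5,1],[0,0,-0.169,0,0,0,-1],[0,0,-0.169,0,0,0,-1],[0,0,-0.169,0,0,0,-1],[0,0,-0.169,0,0,0,-1],[0,0,-0.169,0,0,0,-1],[0,0,-0.169,0,0,0,-1],[0,0,-0.169,0,0,0,-1],[0,0,-0.169,0,0,0,-1],[0,0,-0.169,0,0,0,-1],[0,0,-0.167,0,0,0,-1],[0,0,0,0,0,0,-1]]'
python3 - <<'E'
from h import *
go((458.7,337,200),(458.7,337,110))
E
```

```text
t: 21.72
eef_pos: [531.8, 276.9, 203.1]
tcp_rot: [3.142, 0.0, -1.816]
ft_force: [0.2, -0.1, 0.9]
opening: 0.997
grip_force: 0.0
[531.8 276.9 203.1] [ 3.142  0.    -1.816] 21.725
(458.7, 337, 200) shift [-4.05  8.55  0.31] rows 2
(458.7, 337, 110) shift [ 0. -0.  9.] rows 2
```

```bash
python3 -m inch '[[0,0,0,-2,4.3,0.3,-1],[0,0,0,-2.05,4.25,0,-1],[0,0,0,0,0,0,-1],[0,0,0,0,0,5,-1],[0,0,0,0,0,4,-1],[0,0,0,0,0,0,-1]]'
python3 - <<'E'
from h import *
for c in("wrist","scene"):
    p=env.read_camera(c);C=cloud(p);X,Y,Z=C[...,0],C[...,1],C[...,2]
    if c=="wrist":
        save(p,"w5.png")
        m=(Z>89)&(Z<105)&(abs(X-459)<45)&(abs(Y-337)<50)
        if m.sum()>10:print("bar",m.sum(),cv2.minAreaRect(C[m][:,:2].astype(np.float32)))
    else:
        cv2.imwrite("pics/s3c.png",cv2.resize(p["img"][140:280,110:290],None,fx=4,fy=4)[...,::-1])
        m=(Z>104)&(abs(X-459)<80)&(abs(Y-337)<60)&(p["img"].max(2)<70);print(m.sum(),np.sort(Z[m])[:10].round())
go((458.7,337,82))
E
```

```text
t: 22.48
eef_pos: [458.1, 336.1, 108.0]
tcp_rot: [3.138, -0.003, -1.818]
ft_force: [0.4, -0.3, 0.6]
opening: 0.999
grip_force: 0.0
bar 1537 ((460.7925720214844, 341.1950988769531), (61.72468185424805, 12.967371940612793), 75.49536895751953)
2439 [134. 134. 135. 136. 136. 136. 137. 137. 137. 138.]
[459.6 337.2 111. ] [-3.141e+00  1.000e-03 -1.816e+00] 22.575
(458.7, 337, 82) shift [0.04 0.08 2.9 ] rows 1
```

View pics/s3c.png

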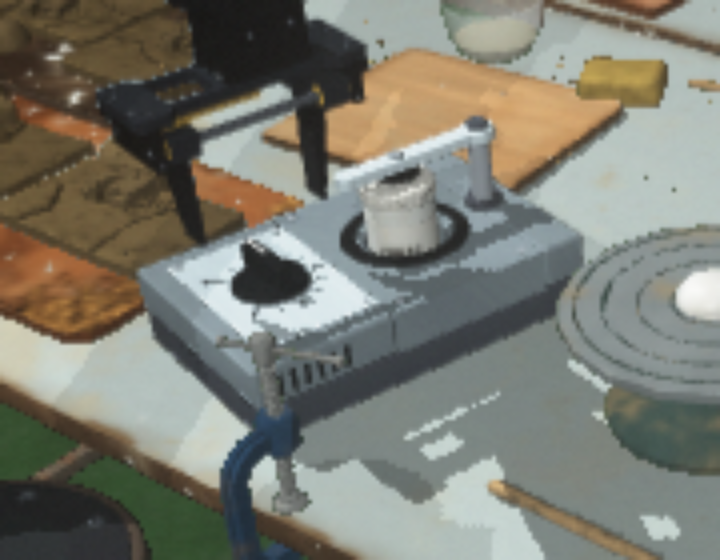

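The arm now lies over the pot lid. The open fingertips at crop (198,243) and (317,198) straddle the dial (270,275), and end some 15 mm above the nominal TCP. So I'll descend further than nominal, watching the force.

```bash
python3 -m inch '[[0,0,0,0,0.05,1.5,-1],[0,0,0,0,0,1.3,-1],[0,0,0,0,0,0.3,-1],[0,0,0,0,0,0.3,-1],[0,0,0,0,0,0,-1]]'
```

```text
t: 23.2
eef_pos: [458.2, 337.5, 76.0]
tcp_rot: [3.142, 0.0, -1.814]
ft_force: [0.1, -0.1, 0.7]
opening: 0.998
grip_force: 0.0
```

```bash
python3 -m inch '[[0,0,0,0,0,0.2,-1],[0,0,0,0,0,0.2,-1],[0,0,0,0,0,0,-1]]'
```

```text
t: 23.58
eef_pos: [458.1, 337.4, 71.9]
tcp_rot: [3.142, -0.0, -1.814]
ft_force: [-0.5, -0.3, -0.1]
opening: 1.003
grip_force: 0.0
```

```bash
python3 -m inch '[[0,0,0,0,0,0,1],[0,0,0,0,0,0,1],[0,0,0,0,0,0,1],[0,0,0,0,0,0,1],[0,0,0,0,0,0,1],[0,0,0,0,0,0,1],[0,0,0,0,0,0,1]]'
```

```text
t: 24.45
eef_pos: [458.2, 337.5, 72.1]
tcp_rot: [-3.142, 0.0, -1.814]
ft_force: [-0.4, 0.0, -1.5]
opening: 0.324
grip_force: 0.0
```

```bash
python3 -m inch '[[0,0,0,0,0,0,1],[0,0,0,0,0,0,1],[0,0,0,0,0,0,1],[0,0,0,0,0,0,1]]'
```

```text
t: 24.95
eef_pos: [459.6, 337.2, 72.2]
tcp_rot: [-3.139, 0.001, -1.814]
ft_force: [8.0, -4.5, -2.4]
opening: 0.134
grip_force: 30.0
```

The bar is gripped (12.7 mm opening). Turn clockwise 145.5°.

```bash
python3 -m inch '[[0,0,0.08,0,0,0,1],[0,0,0.14,0,0,0,1],[0,0,0.14,0,0,0,1],[0,0,0.14,0,0,0,1],[0,0,0.14,0,0,0,1],[0,0,0.14,0,0,0,1],[0,0,0.14,0,0,0,1],[0,0,0.14,0,0,0,1],[0,0,0.14,0,0,0,1],[0,0,0.14,0,0,0,1]]'
```

```text
t: 26.2
eef_pos: [460.0, 336.8, 72.2]
tcp_rot: [-3.141, 0.003, 3.125]
ft_force: [9.5, -7.0, -2.8]
opening: 0.132
grip_force: 30.0
```

```bash
python3 -m inch '[[0,0,0.14,0,0,0,1],[0,0,0.14,0,0,0,1],[0,0,0.14,0,0,0,1],[0,0,0.14,0,0,0,1],[0,0,0.14,0,0,0,1],[0,0,0.14,0,0,0,1],[0,0,0.14,0,0,0,1],[0,0,0.14,0,0,0,1],[0,0,0.08,0,0,0,1],[0,0,0,0,0,0,1],[0,0,0,0,0,0,1]]'
```

```text
t: 27.58
eef_pos: [459.8, 336.4, 72.1]
tcp_rot: [3.14, 0.002, 1.929]
ft_force: [8.1, -9.6, -1.1]
opening: 0.132
grip_force: 30.0
```

```bash
python3 -m inch '[[0,0,0,0,0,0,-1],[0,0,0,0,0,0,-1],[0,0,0,0,0,0,-1],[0,0,0,0,0,0,-1],[0,0,0,0,0,-2,-1],[0,0,0,0,0,-5,-1],[0,0,0,0,0,-5,-1],[0,0,0,0,0,-5,-1],[0,0,0,0,0,-5,-1],[0,0,0,0,0,-3,-1],[0,0,0,0,0,0,-1],[0,0,0,0,0,0,-1]]'
python3 - <<'E'
from h import *
for c in("wrist","top"):
    p=env.read_camera(c);C=cloud(p);X,Y,Z=C[...,0],C[...,1],C[...,2]
    save(p,c+"6.png")
    m=(Z>89)&(Z<105)&(abs(X-459)<45)&(abs(Y-337)<50)
    if m.sum()>10:
        r=cv2.minAreaRect(C[m][:,:2].astype(np.float32));print("bar",m.sum(),r)
    for d in env.find_in(p,"dial_nose")[:1]:print(cam2w(p,d["centre"]).round())
    m=(Z>132)&(Z<142)&(X>500)&(X<635)&(Y>240)&(Y<350)&(p["img"].min(2)>110)
    if m.sum()>10:print("arm",m.sum(),cv2.minAreaRect(C[m][:,:2].astype(np.float32)))
    m=(Z>112)&(Z<126)&(abs(X-572)<45)&(abs(Y-305)<45)&(p["img"].min(2)>110)
    if m.sum()>10:print("lid",m.sum(),cv2.minEnclosingCircle(C[m][:,:2].astype(np.float32)),np.median(Z[m]))
    if c=="wrist":
      m=(abs(Z-70)<3)&(X>370)&(X<700)&(Y>190)&(Y<420);print("top",cv2.minAreaRect(C[cv2.erode(m.astype(np.uint8),np.ones((5,5)))>0][:,:2].astype(np.float32)))
E
```

```text
t: 29.08
eef_pos: [457.7, 337.3, 321.0]
tcp_rot: [-3.14, 0.0, 1.929]
ft_force: [-0.9, -0.1, -0.1]
opening: 0.996
grip_force: 0.0
bar 423 ((459.7494812011719, 332.9318542480469), (11.975438117980957, 60.462711334228516), 20.687652587890625)
[459. 340.  82.]
arm 679 ((553.9417114257812, 310.7115173339844), (18.387914657592773, 67.2509994506836), 74.46151733398438)
lid 747 ((571.5394287109375, 306.7998352050781), 30.188377380371094) 119.69119948224892
top ((533.2889404296875, 316.83905029296875), (180.52011108398438, 280.7375183105469), 74.33256530761719)
bar 92 ((462.4584655761719, 331.455078125), (13.499405860900879, 59.916961669921875), 19.189342498779297)
[459. 332.  78.]
arm 233 ((580.9398193359375, 304.6758117675781), (25.13760757446289, 116.97527313232422), 75.2869873046875)
lid 173 ((573.3394775390625, 304.9202880859375), 30.051639556884766) 120.07636192217683
```

View pics/wrist6.png

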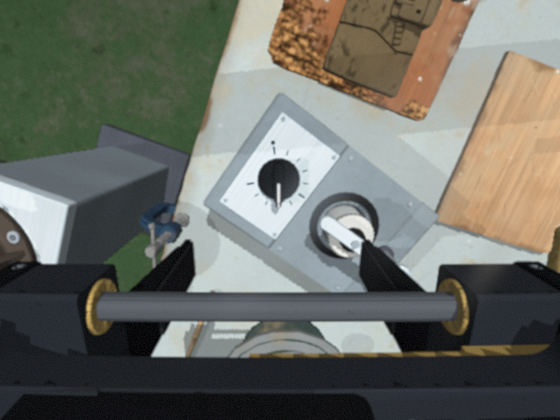

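The dial pointer at (278,190) sits at -69.3°, and mark 7 is at -69.5°. The arm lies over the lid at (345,232) along the shaker's axis, and nothing is touched. Hand in.

```bash
python3 -c "
from cell import env
print(env.job_done())"
```

```text
the job is handed in; nothing more can be done
None
```

I handed the job in: the white tall pot is fully down in the cup, the hold-down arm is closed over its lid at its stop, and the dial measures within half a degree of 7; the short pot, brush and rib weren't touched, and the verdict was not shown.

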